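Finish the shortbread tower and cover it with the glass dome

ROBOT

A 6-joint arm with a two-finger parallel gripper is mounted at the origin on a cart in front of the work surface, level with it; the furniture and walls round the work are solid. World frame = base frame: x ahead of the robot, y to its left, z up, the work surface at z = 0. Lengths are in m, angles in degrees, forces in N, time in s.
With the tool pointing down it reaches from about 0.4 to 0.825 m from the base axis. Payload 7 kg.
Tool frame: the origin (TCP) lies on the centre line of the jaws, within the pads' length; the fingertips stand 14 mm ahead of it and the grasp point (between the pads) lies 5 mm behind it; z points along the fingers, y is the line along which they close (so a half turn about z gives the same grasp; the last joint's range is limited). The gripper opens to 88 mm and grips with 3 to 60 N. Pads are 19 mm wide; open, the fingers measure 130 mm over their backs; the gripper's body (78 mm by 193 mm) begins 47 mm behind the grasp point.
Start: joints at [-60.212, 20.546, 0.682, 0, -70.136, -16.507], TCP at [0.155, -0.657, 0.241] pointing down, gripper open.
Joint ranges: [-176.03, 176.03], [-82.01, 121.73], [-58.28, 71.71], [-173.87, 95.51], [-174.79, -0.11], [-173.66, 173.66]. Speed limits (degrees/s): [136.94, 136.94, 172.46, 180, 180, 180].

INTERFACE

Orientations are given as [roll, pitch, yaw] about the fixed x, y, z axes, in that order (R = Rz(yaw) Ry(pitch) Rx(roll)).
In Python, from plant import r gives the robot as it stands.
- The arm moves only by the tool send_rows, never from a script. Its argument "steps" is a list of rows, each an object with "dp": the shift along the tool's x, y, z in mm, a list of three; "roll": the turn about the tool's z in rad; "jaw": the opening in per cent of the stroke, from 0 (shut) to 100 (fully open). In form: [{"dp": [tx, ty, tz], "roll": roll, "jaw": jaw}, ...]. A call has 1 to 5 rows; each row is the pose to reach, as a shift and turn from the pose commanded when the call began, along the tool's axes at that moment; what a row does not reach only later rows make up. A row lasts 1/8 s, in which the tool goes at most 62.5 mm and 10.7 degrees, less where a joint would pass 70% of its speed; a pose out of reach is approached as far as the arm can. A call with a gripper value outside its range is refused whole. The fingers move at their own pace and stop on an object; "newtons" is the grip in N (left out, the last holds). Time passes only in rows, so rows that repeat a pose let the fingers close. It gives the time, the measured TCP pose, the force, the opening and the grip force at its end, in the units of the state.
- r.get_state(): the state, without advancing time (a new reading comes with each control period).
- r.capture(name): name is "scene" or "top"; returns a dict with "image" (480x640x3 uint8, blue, green, red), "K" (3x3 intrinsics, pixels), "dist" ([k1, k2, p1, p2, k3] as OpenCV has them; the pictures are not rectified), "rvec" (rotation vector, rad) and "tvec" (3), from world to camera coordinates, as OpenCV has them. Camera axes: x right, y down, z forward; pixel columns grow to the right and rows downward; lengths in m; the calibration is good to about 2 mm. A picture is of the moment at which its call begins. There is no depth.
- r.close_job(): hands the job in; it is judged then, once.
The state is a dict: "time_s": time; "joints": joint angles; "qd": joint speeds; "joint_torque": joint torques, N m; "tcp_pos": TCP position; "eef_rot": TCP orientation; "contact_force": force on the tool from outside, world axes, zero at the start; "moment": the same for the moment, N m; "gripper_width": finger opening in m; "gripper_force": force on a finger pad.
Only numpy, scipy, OpenCV 4.12 (cv2) and the standard library are available. Lean on these libraries where they do the work, as an engineer would, in place of code of your own. Each camera call takes 0.05 s, during which the arm holds its last target. There are 200 camera calls.

TASK

Finish the shortbread tower on the round white cake plate: take the two fluted biscuits from the wire cooling rack and lay the middle-sized one on the large one that is already there, then the small one on top, each flat and well centred so that an even step shows all round. Then lift the glass dome by its knob and cover the tower, so that the dome stands level and fully down round the raised middle of the plate. Set biscuits and glass down gently, never drop them, and leave the timer and the wooden spoon where they are.

Things in the scene. Friction and masses are not known exactly. Their poses are not given: they have to be found in the camera images.
- cake_plate: Plain white ceramic cake plate, round, 176 mm across, fixed on the table. Origin: centre of its underside, z up. The outer part is a flat ledge 12 mm above the origin; a raised round middle of 107 mm diameter stands 5 mm above the ledge (its top is 17 mm above the origin). The dome's rim belongs on the ledge, round the raised middle.
- large_biscuit: Large round fluted shortbread biscuit, 84 mm across, 14 mm thick, 50 g, loose; it already lies centred on the raised middle of the plate. Origin: centre of its underside, z up.
- middle_biscuit: Middle-sized round fluted shortbread biscuit, 62 mm across, 13 mm thick, 26 g, lying on the cooling rack. Origin: centre of its underside, z up.
- small_biscuit: Small round fluted shortbread biscuit, 42 mm across, 12 mm thick, 14 g, lying on the cooling rack. Origin: centre of its underside, z up.
- glass_dome: Clear glass dome, open below, rim down on the table; 360 g. Outside 124 mm (127 at the rim bead), inside 116 mm: 4.5 mm of play all round the plate's raised middle. Glass top 72 mm above the rim, hollow to 67 mm. On it a wooden knob, diameter 27 mm from 81 to 96 mm above the rim (neck below, rounded above), top at 101 mm. Origin: centre of the rim plane, z up.
- cooling_rack: Steel wire cooling rack, 170 mm (its x) by 240 mm (its y), fixed on the table. Origin: centre of its footprint on the table; the wires run along its x and their tops, where the biscuits lie, are 21.5 mm above the origin. The two biscuits lie about 110 mm apart along its y, in either order.
- minute_timer: White kitchen timer with a red dial, 66 mm across, 46 mm high, standing behind the dome. A bystander, to be left alone. Origin: centre of its underside.
- spoon: Wooden spoon, 308 mm long, lying across the table behind the cake plate. A bystander, to be left alone. Origin: middle of its length on the table.

How it is judged:
By the outcome, as a careful person would: the job done as asked, in the order asked, and still so for the second after the job is handed in, with the robot touching nothing.
It also fails if it takes over 64 s, if anything falls off the work surface, if the arm or the gripper's body presses on something with over 40 N, if the wrist force passes 120 N, or if a joint passes its speed limit or range.

## Working session

There is one attempt and no reset: what is moved stays moved. The work goes in short steps, Python scripts to look and compute and a tool call to move; the robot and the scene stay as the last step left them, time stands still between calls to the robot, and variables do not carry over. Pictures are saved under pics/ and viewed, at most 10 in all, crops included, and the job is handed in when it is done.

Besides the shell and the picture viewer there is one more tool, called after "Emit:" as name(argument=value, ...), one argument or row to a line, values as JSON. send_rows: Moves the arm, as the interface text tells. Its arguments: {"type":"object","properties":{"steps":{"type":"array","items":{"type":"object","properties":{"dp":{"type":"array","items":{"type":"number"}},"roll":{"type":"number"},"jaw":{"type":"number"}}}},"newtons":{"type":"number"}},"required":["steps"]}

```bash
ls; mkdir -p pics; python3 - <<'E'
from plant import r
import cv2,pickle
s=r.get_state();print(s['time_s'],s['tcp_pos'],s['eef_rot'],s['gripper_width'],s['contact_force'])
for n in('scene','top'):
    c=r.capture(n);cv2.imwrite(f'pics/{n}0.png',c['image']);pickle.dump(c,open(f'{n}0.pkl','wb'))
    print(c['K'],c['dist'],c['rvec'],c['tvec'])
E
```

```text
pics
0.0 [ 0.15491447 -0.65649157  0.23962569] [ 1.79903819e+02 -9.99594245e-03 -1.66725304e+02] 0.08775666657817768 [-0.16041425  0.06609856 -0.71803772]
[[542.39695034   0.         318.06512476]
 [  0.         542.39695034 239.13926451]
 [  0.           0.           1.        ]] [-0.10322389  0.          0.          0.          0.        ] [ 0.65900258 -2.59952561  1.1885131 ] [0.49757617 0.24272694 1.10937601]
[[588.03977114   0.         319.99096811]
 [  0.         588.03977114 236.01885266]
 [  0.           0.           1.        ]] [0.04755628 0.         0.         0.         0.        ] [ 2.10058012 -2.14849284  0.22836811] [-0.04129172  0.58555276  1.20043638]
```

View pics/top0.png

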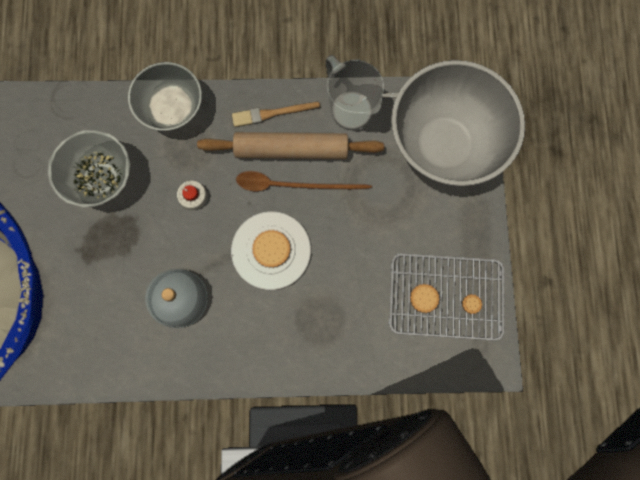

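View pics/scene0.png

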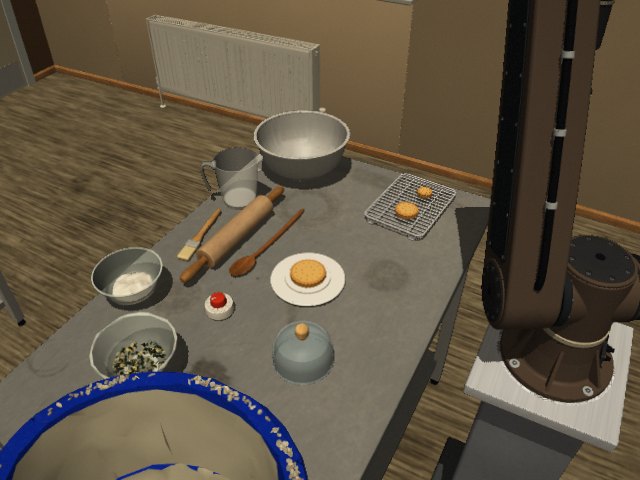

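The top view shows the biscuits at about (425,298) and (472,304), the plate at (271,250), the dome knob at (168,295) and the timer at (191,194). The scene view shows the biscuits at (406,211) and (425,191), the large biscuit at (308,272) and the knob at (302,330).

```bash
cat > h.py <<'E'
import cv2,numpy as np,pickle
from scipy.spatial.transform import Rotation as Ro
def ray(c,px):
    px=np.asarray(px,float).reshape(-1,1,2)
    n=cv2.undistortPoints(px,c['K'],c['dist']).reshape(-1,2)
    R=cv2.Rodrigues(c['rvec'])[0];o=-R.T@np.ravel(c['tvec'])
    return o,np.c_[n,np.ones(len(n))]@R
def onz(c,px,z):
    o,d=ray(c,px);return o+d*((z-o[2])/d[:,2])[:,None]
def pix(c,P): return cv2.projectPoints(np.float64(P).reshape(-1,3),c['rvec'],c['tvec'],c['K'],c['dist'])[0].reshape(-1,2)
def orange(c,amin=60):
    h=cv2.cvtColor(c['image'],cv2.COLOR_BGR2HSV)
    m=cv2.inRange(h,(8,120,120),(24,255,255))
    cs=cv2.findContours(m,cv2.RETR_EXTERNAL,cv2.CHAIN_APPROX_NONE)[0]
    return [k for k in cs if cv2.contourArea(k)>amin]
def cent(c,k,z):
    P=onz(c,k.reshape(-1,2),z)[:,:2].astype(np.float32)
    m=cv2.moments((P*1000).reshape(-1,1,2));return np.array([m['m10'],m['m01']])/m['m00'],2*np.sqrt(m['m00']/np.pi)
def tri(cs,ps):
    A=np.zeros((3,3));b=np.zeros(3)
    for c,p in zip(cs,ps):
        o,d=ray(c,p);d=d[0]/np.linalg.norm(d[0]);M=np.eye(3)-np.outer(d,d);A+=M;b+=M@o
    return np.linalg.solve(A,b)
def go(r,x,y,z):
    s=r.get_state();R=Ro.from_euler('xyz',s['eef_rot'],degrees=True).as_matrix()
    d=np.array([x,y,z])-s['tcp_pos']*1000
    print('t',round(s['time_s'],2),'tcp',np.round(s['tcp_pos']*1000,1),'rot',np.round(s['eef_rot'],1),'dp',np.round(R.T@d,1))
E
python3 - <<'E'
from h import *
from plant import r
for n in('top','scene'):
    c=pickle.load(open(n+'0.pkl','rb'));print(n,'cam',np.round(ray(c,[[0,0]])[0],3))
    for k in orange(c,20):
        u=k.reshape(-1,2).mean(0)
        print(np.round(u),cv2.contourArea(k),*[ (z,np.round(cent(c,k,z)[0],1),round(cent(c,k,z)[1],1)) for z in (24,28,90)])
    g=c['image'];h=cv2.cvtColor(g,cv2.COLOR_BGR2HSV)
    m=cv2.inRange(h,(0,0,150),(180,50,255));
    for k in cv2.findContours(m,cv2.RETR_EXTERNAL,cv2.CHAIN_APPROX_NONE)[0]:
        if cv2.contourArea(k)>1500: print('white',k.reshape(-1,2).mean(0),cent(c,k,10))
go(r,0,0,0)
E
```

```text
top cam [ 0.337 -0.031  1.293]
[472. 304.] 256.0 (24, array([-1429.7,  6177.7]), np.float64(692.7)) (28, array([-1740.9,  7271.4]), np.float64(814.7)) (90, array([-6565.4, 24224.1]), np.float64(2705.9))
[168. 294.] 68.5 (24, array([-2050.2, -5484.7]), np.float64(356.2)) (28, array([-2470.7, -6445.4]), np.float64(418.9)) (90, array([ -8989.4, -21335.6]), np.float64(1391.5))
[424. 298.] 585.5 (24, array([-1691.1,  4368. ]), np.float64(1052.4)) (28, array([-2048.4,  5143. ]), np.float64(1237.8)) (90, array([-7586.5, 17154.5]), np.float64(4111.2))
[271. 248.] 987.5 (24, array([-3764.4, -1525.1]), np.float64(1398.3)) (28, array([-4486.9, -1788.3]), np.float64(1644.6)) (90, array([-15686.1,  -5867.3]), np.float64(5462.5))
[367. 145.] 33.0 (24, array([-7937.6,  2386.2]), np.float64(270.0)) (28, array([-9395.3,  2812. ]), np.float64(317.6)) (90, array([-31989. ,   9412.3]), np.float64(1054.9))
[204. 143.] 41.0 (24, array([-8125.1, -4236.8]), np.float64(298.4)) (28, array([-9615.8, -4977.6]), np.float64(351.0)) (90, array([-32721.3, -16460.6]), np.float64(1165.8))
[288. 109.] 229.5 (24, array
[... 2246 characters left out ...]
3)) (28, array([-35916.1,  42394.1]), np.float64(2364.4)) (90, array([-118367.4,  137511.2]), np.float64(7775.7))
[106.  79.] 157.0 (24, array([-44365.6,  36256.6]), np.float64(2314.4)) (28, array([-52070.4,  42393. ]), np.float64(2715.4)) (90, array([-171494. ,  137507.8]), np.float64(8930.0))
white [567.81698113 387.66226415] (array([1607.6598314 , 8450.10813979]), np.float64(1877.2025099375733))
white [307.42857143 278.62637363] (array([-4505.46339916,  8728.74042275]), np.float64(1762.6499081604452))
white [301.26760563 134.342723  ] (array([-8033.72804421, 14572.31298627]), np.float64(3154.1718956588174))
t 0.1 tcp [ 154.9 -656.6  239.7] rot [ 179.9   -0.  -166.7] dp [  0.  674.2 240.7]
```

```bash
python3 - <<'E'
from h import *
from plant import r
C={n:pickle.load(open(n+'0.pkl','rb')) for n in('top','scene')}
want={'top':dict(mid=(424,298),small=(472,304),large=(271,248),knob=(168,294)),'scene':dict(mid=(407,210),small=(424,192),large=(308,274),knob=(301,331))}
Z=dict(mid=.028,small=.0275,large=.024,knob=.090)
B={}
for n,c in C.items():
    ks=orange(c,20)
    for q,u in want[n].items():
        k=min(ks,key=lambda k:np.linalg.norm(k.reshape(-1,2).mean(0)-u))
        p,D=cent(c,k,Z[q]);print(n,q,np.round(p,1),round(D,1),cv2.minAreaRect(k)[1])
        m=cv2.moments(k);B[n,q]=(m['m10']/m['m00'],m['m01']/m['m00'])
    h=cv2.cvtColor(c['image'],cv2.COLOR_BGR2HSV);m=cv2.inRange(h,(0,0,150),(180,50,255))
    for k in cv2.findContours(m,cv2.RETR_EXTERNAL,cv2.CHAIN_APPROX_NONE)[0]:
        if cv2.contourArea(k)>1500: p,D=cent(c,cv2.convexHull(k),.010);print(n,'white',np.round(p,1),round(D,1))
for q in Z: print('tri',q,np.round(tri(C.values(),[[B[n,q]] for n in C])*1000,1))
p,D=cent(C['top'],min(orange(C['top'],20),key=lambda k:np.linalg.norm(k.reshape(-1,2).mean(0)-(424,298))),.028)
go(r,*p,90)
E
```

```text
top mid [ 450.2 -276.2] 58.6 (28.0, 27.0)
top small [ 435.7 -377.1] 38.6 (18.0, 18.0)
top large [566.4  52.3] 78.1 (35.0, 36.0)
top knob [463.7 257.6] 18.9 (9.0, 10.0)
top white [565.7  55.3] 174.0
top white [ 858.  -380.3] 300.7
scene mid [ 452.1 -282.7] 59.9 (21.355958938598633, 16.36365509033203)
scene small [ 437.  -383.1] 39.5 (14.120361328125, 9.60969066619873)
scene large [568.1  50. ] 83.2 (27.0, 35.0)
scene knob [465.7 255. ] 27.8 (15.0, 12.0)
scene white [-28.3  49.1] 281.4
scene white [566.6  52.4] 175.8
scene white [ 916.5 -527.5] 316.0
tri mid [ 449.6 -275.1   33.7]
tri small [ 435.1 -375.7   32.7]
tri large [566.3  52.3  25.7]
tri knob [463.9 257.1  92.9]
t 0.1 tcp [ 154.9 -656.6  239.7] rot [ 179.9   -0.  -166.7] dp [-374.8  302.2  150.1]
```

Emit:
send_rows(
  steps=[
    {"dp": [-42,34,10],"roll": 0,"jaw": 100},
    {"dp": [-84,68,25],"roll": 0,"jaw": 100},
    {"dp": [-126,102,40],"roll": 0,"jaw": 100},
    {"dp": [-168,136,55],"roll": 0,"jaw": 100},
    {"dp": [-210,170,70],"roll": 0,"jaw": 100},
  ],
  newtons=6,
)

```text
time_s: 0.72
tcp_pos: [0.321, -0.4417, 0.17]
eef_rot: [180.0, -0.0, -166.7]
contact_force: [2.1, -0.7, 0.9]
gripper_width: 0.0877
gripper_force: 0.0
```

Emit:
send_rows(
  steps=[
    {"dp": [-42,34,16],"roll": 0,"jaw": 100},
    {"dp": [-84,68,32],"roll": 0,"jaw": 100},
    {"dp": [-126,102,48],"roll": 0,"jaw": 100},
    {"dp": [-165,132,60],"roll": 0,"jaw": 100},
    {"dp": [-165,132,60],"roll": 0,"jaw": 100},
  ],
)

```text
time_s: 1.35
tcp_pos: [0.4518, -0.2745, 0.1095]
eef_rot: [180.0, -0.1, -166.5]
contact_force: [-0.6, 0.1, 0.5]
gripper_width: 0.0878
gripper_force: 0.0
```

```bash
python3 - <<'E'
from h import *
from plant import r
go(r,450,-276,39)
a=[]
for n,(u,v) in dict(top=(445,290),scene=(410,205)).items():
    c=r.capture(n);pickle.dump(c,open(n+'1.pkl','wb'));a.append(cv2.resize(c['image'][v-60:v+60,u-75:u+75],None,fx=2.6,fy=2.6,interpolation=2))
    print(n,pix(c,[r.get_state()['tcp_pos']+[0,0,-.014]]))
    u,v=dict(top=(271,250),scene=(308,275))[n];a.append(cv2.resize(c['image'][v-60:v+60,u-75:u+75],None,fx=2.6,fy=2.6,interpolation=2))
cv2.imwrite('pics/a1.png',np.vstack([np.hstack([a[0],a[2]])[:300],np.hstack([a[1],a[3]])[:300]]))
E
```

```text
t 1.35 tcp [ 451.8 -274.5  109.5] rot [ 1.800e+02 -1.000e-01 -1.665e+02] dp [ 2.1 -1.1 70.5]
top [[430.33926002 294.36417228]]
scene [[408.57560184 189.18337735]]
```

View pics/a1.png

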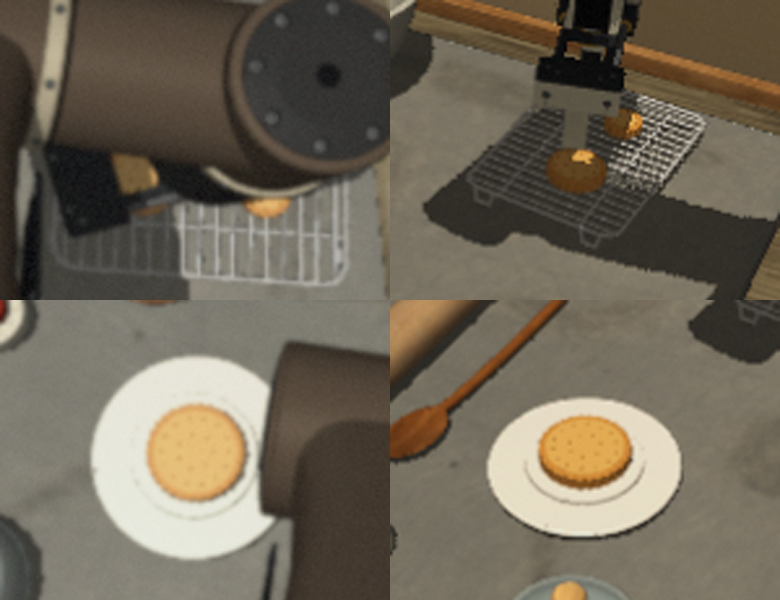

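The crops show the open gripper straddling the middle biscuit at about (575,170). The large biscuit looks close to centred in the raised ring, near (196,452) in the enlarged top crop.

Emit:
send_rows(
  steps=[
    {"dp": [2,-1,30],"roll": 0,"jaw": 100},
    {"dp": [2,-1,55],"roll": 0,"jaw": 100},
    {"dp": [2,-1,66],"roll": 0,"jaw": 100},
    {"dp": [2,-1,70],"roll": 0,"jaw": 100},
    {"dp": [2,-1,70],"roll": 0,"jaw": 90},
  ],
  newtons=6,
)

```text
time_s: 2.08
tcp_pos: [0.4491, -0.2787, 0.041]
eef_rot: [-180.0, 0.0, -166.7]
contact_force: [0.1, 0.4, -0.5]
gripper_width: 0.0823
gripper_force: 0.0
```

Emit:
send_rows(
  steps=[
    {"dp": [0,0,0],"roll": 0,"jaw": 60},
    {"dp": [0,0,0],"roll": 0,"jaw": 55},
    {"dp": [0,0,0],"roll": 0,"jaw": 55},
    {"dp": [0,0,0],"roll": 0,"jaw": 55},
    {"dp": [0,0,0],"roll": 0,"jaw": 55},
  ],
)

```text
time_s: 2.7
tcp_pos: [0.4493, -0.2784, 0.041]
eef_rot: [-180.0, 0.0, -166.7]
contact_force: [-1.1, 1.5, 5.9]
gripper_width: 0.0613
gripper_force: 6.0
```

Emit:
send_rows(
  steps=[
    {"dp": [0,0,-5],"roll": 0,"jaw": 55},
    {"dp": [0,0,-20],"roll": 0,"jaw": 55},
    {"dp": [-10,16,-45],"roll": 0,"jaw": 55},
    {"dp": [-35,55,-60],"roll": 0,"jaw": 55},
    {"dp": [-65,101,-60],"roll": 0,"jaw": 55},
  ],
)

```text
time_s: 3.32
tcp_pos: [0.4903, -0.1644, 0.103]
eef_rot: [-179.9, 0.2, -166.8]
contact_force: [0.6, 0.2, 0.2]
gripper_width: 0.0618
gripper_force: 6.0
```

Emit:
send_rows(
  steps=[
    {"dp": [-30,47,0],"roll": 0,"jaw": 55},
    {"dp": [-60,94,0],"roll": 0,"jaw": 55},
    {"dp": [-90,140,0],"roll": 0,"jaw": 55},
    {"dp": [-115,180,0],"roll": 0,"jaw": 55},
    {"dp": [-125,195,0],"roll": 0,"jaw": 55},
  ],
)

```text
time_s: 3.95
tcp_pos: [0.5668, 0.0559, 0.1015]
eef_rot: [180.0, 0.1, -166.6]
contact_force: [0.4, -0.5, -0.3]
gripper_width: 0.0614
gripper_force: 6.0
```

```bash
python3 - <<'E'
from h import *
from plant import r
# ring fit in first top picture: rays on expected circles, brightness dip
c=pickle.load(open('top0.pkl','rb'));g=cv2.GaussianBlur(cv2.cvtColor(c['image'],cv2.COLOR_BGR2GRAY),(0,0),.7).astype(np.float32)
hsv=cv2.cvtColor(c['image'],cv2.COLOR_BGR2HSV);S=cv2.GaussianBlur(hsv[...,1],(0,0),.7).astype(np.float32)
from scipy.optimize import least_squares
def circ(img,c0,z,r0,r1,mode):
    th=np.radians(np.arange(0,360,4));rr=np.arange(r0,r1,.4);P=[]
    for t in th:
        X=np.c_[c0[0]+rr*np.cos(t),c0[1]+rr*np.sin(t),0*rr+z*1000]/1000
        u=pix(c,X).astype(np.float32);v=cv2.remap(img,u[:,0],u[:,1],1).ravel()
        i=np.argmin(v) if mode=='dip' else np.argmax(-np.gradient(v))
        P.append(X[i,:2]*1000)
    P=np.array(P);f=least_squares(lambda p:np.hypot(*(P-p[:2]).T)-p[2],[*c0,(r0+r1)/2],loss='soft_l1').x;return np.round(f,1)
c0=(566,54)
print('rim',circ(g,c0,.012,80,95,'edge'));print('ring',circ(g,c0,.017,47,58,'dip'));print('large top',circ(S,c0,.031,34,48,'edge'))
go(r,566,54,90)
c=r.capture('scene');pickle.dump(c,open('scene2.pkl','wb'))
im=c['image'][190:310,230:390];cv2.imwrite('pics/a2.png',cv2.resize(im,None,fx=5,fy=5,interpolation=2))
E
```

```text
rim [565.6  55.   87. ]
ring [562.1  55.3  50.5]
large top [565.4  52.2  41.1]
t 3.95 tcp [566.8  55.9 101.5] rot [ 1.800e+02  1.000e-01 -1.666e+02] dp [ 1.2 -1.7 11.5]
```

View pics/a2.png

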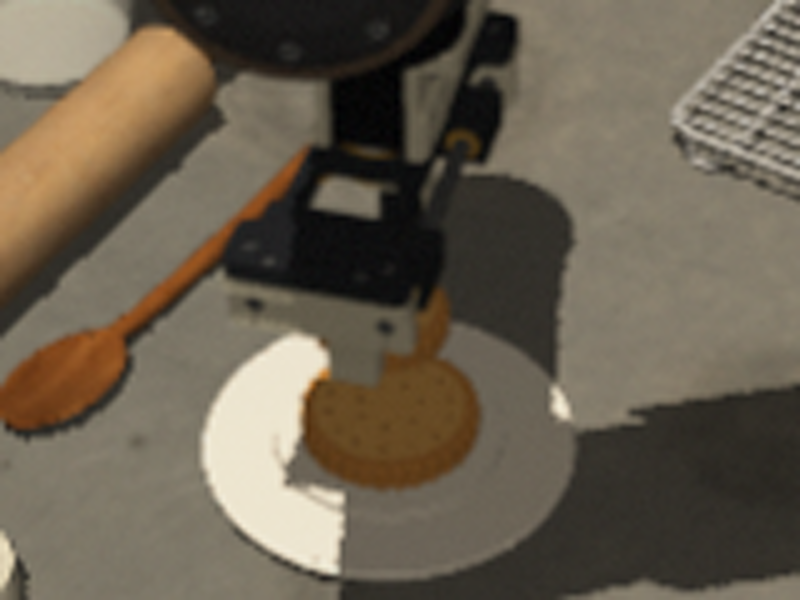

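The scene picture shows the middle biscuit held above the large one. Its right edge is at about (450,320) in the crop, and the finger spans about 330–385.

```bash
python3 - <<'E'
from h import *
from plant import r
c=pickle.load(open('scene2.pkl','rb'))
h=cv2.cvtColor(c['image'],cv2.COLOR_BGR2HSV);m=cv2.inRange(h,(8,110,40),(24,255,255))
t=np.radians(np.arange(0,360,2))
def disc(x,y,R,z):return pix(c,np.c_[x+R*np.cos(t),y+R*np.sin(t),0*t+z])
for z in(.082,.095):
    d=disc(.5668,.0559,.031,z);print('held exp right',d[:,0].max(),d[d[:,0].argmax()])
for v in range(242,262,2):
    x=np.where(m[v,300:340])[0]+300;print(v,x.min() if len(x) else '',x.max() if len(x) else '',end=' | ')
for z in(.017,.031):
    d=disc(.5665,.0525,.042,z);print('\nlarge exp',d.min(0),d.max(0))
y,x=np.where(m[262:300,280:340]);print('large got',x.min()+280,x.max()+280,y.max()+262)
go(r,566,52.5,60)
E
```

```text
held exp right 319.68670188464273 [319.68670188 255.60594595]
held exp right 319.6798301997183 [319.6798302  251.33272012]
242   | 244   | 246   | 248 316 318 | 250 315 319 | 252 313 319 | 254 313 319 | 256 313 319 | 258 313 318 | 260 307 317 | 
large exp [289.33952926 262.87118938] [325.22294824 288.11743745]

large exp [289.10896137 258.59294557] [325.25669257 283.81389528]
large got 290 325 287
t 4.0 tcp [567.3  56.5 101.3] rot [ 1.800e+02  1.000e-01 -1.666e+02] dp [ 2.3 -3.6 41.3]
```

Emit:
send_rows(
  steps=[
    {"dp": [1,-2,15],"roll": 0,"jaw": 55},
    {"dp": [2,-3.5,35],"roll": 0,"jaw": 55},
    {"dp": [2,-3.5,44],"roll": 0,"jaw": 55},
    {"dp": [2,-3.5,45],"roll": 0,"jaw": 55},
    {"dp": [2,-3.5,45],"roll": 0,"jaw": 55},
  ],
)

```text
time_s: 4.62
tcp_pos: [0.5649, 0.0492, 0.0559]
eef_rot: [-180.0, 0.0, -166.7]
contact_force: [0.7, 0.2, 0.6]
gripper_width: 0.0613
gripper_force: 6.0
```

```bash
python3 - <<'E'
from h import *
from plant import r
for i in range(3):
    go(r,566,52.5,50.5);r.capture('scene')
print(r.get_state()['contact_force'])
E
```

```text
t 4.62 tcp [564.9  49.2  55.9] rot [-180.     0.  -166.7] dp [-1.8  2.9  5.4]
t 4.67 tcp [565.1  49.4  56.1] rot [ 180.     0.  -166.7] dp [-1.6  2.8  5.6]
t 4.72 tcp [565.1  49.5  56.2] rot [ 1.800e+02  1.000e-01 -1.667e+02] dp [-1.6  2.7  5.7]
[ 0.05247484  0.11625029 -0.09286694]
```

Emit:
send_rows(
  steps=[
    {"dp": [-1.6,2.7,2],"roll": 0,"jaw": 55},
    {"dp": [-1.6,2.7,3.5],"roll": 0,"jaw": 55},
    {"dp": [-1.6,2.7,4.5],"roll": 0,"jaw": 55},
    {"dp": [-1.6,2.7,5],"roll": 0,"jaw": 55},
    {"dp": [-1.6,2.7,5],"roll": 0,"jaw": 55},
  ],
)

```text
time_s: 5.4
tcp_pos: [0.5656, 0.0526, 0.0506]
eef_rot: [180.0, 0.0, -166.7]
contact_force: [-1.3, -0.3, 0.4]
gripper_width: 0.062
gripper_force: 6.0
```

```bash
python3 - <<'E'
from h import *
from plant import r
r.capture('scene');go(r,566,52.5,50.5);print(r.get_state()['contact_force'])
E
```

```text
t 5.45 tcp [565.6  52.6  50.6] rot [-180.     0.  -166.7] dp [-0.3 -0.2  0.1]
[-0.12200493  0.24745404  0.31622793]
```

No contact yet, so I creep down watching the force.

Emit:
send_rows(
  steps=[
    {"dp": [0,0,0.4],"roll": 0,"jaw": 55},
    {"dp": [0,0,0.8],"roll": 0,"jaw": 55},
    {"dp": [0,0,0.8],"roll": 0,"jaw": 55},
  ],
)

```text
time_s: 5.82
tcp_pos: [0.5657, 0.0526, 0.0503]
eef_rot: [-180.0, 0.0, -166.7]
contact_force: [-3.5, 0.1, 5.1]
gripper_width: 0.0615
gripper_force: 6.0
```

Emit:
send_rows(
  steps=[
    {"dp": [0,0,0.4],"roll": 0,"jaw": 55},
    {"dp": [0,0,0.8],"roll": 0,"jaw": 55},
    {"dp": [0,0,0.8],"roll": 0,"jaw": 55},
  ],
)

```text
time_s: 6.2
tcp_pos: [0.5659, 0.0527, 0.0496]
eef_rot: [-180.0, 0.0, -166.7]
contact_force: [-2.6, 0.5, 7.1]
gripper_width: 0.062
gripper_force: 6.0
```

Emit:
send_rows(
  steps=[
    {"dp": [0,0,-0.5],"roll": 0,"jaw": 73},
    {"dp": [0,0,-0.5],"roll": 0,"jaw": 78},
    {"dp": [0,0,-0.5],"roll": 0,"jaw": 85},
    {"dp": [0,0,-0.5],"roll": 0,"jaw": 95},
    {"dp": [0,0,-5],"roll": 0,"jaw": 100},
  ],
)

```text
time_s: 6.82
tcp_pos: [0.5654, 0.0525, 0.0537]
eef_rot: [-180.0, -0.0, -166.7]
contact_force: [0.1, 0.0, -0.3]
gripper_width: 0.0859
gripper_force: 0.0
```

Emit:
send_rows(
  steps=[
    {"dp": [0,0,-20],"roll": 0,"jaw": 100},
    {"dp": [0,0,-50],"roll": 0,"jaw": 100},
    {"dp": [20,-32,-60],"roll": 0,"jaw": 100},
    {"dp": [48,-76,-60],"roll": 0,"jaw": 100},
    {"dp": [78,-122,-60],"roll": 0,"jaw": 100},
  ],
)

```text
time_s: 7.45
tcp_pos: [0.5175, -0.0851, 0.1146]
eef_rot: [-180.0, 0.1, -166.6]
contact_force: [1.4, 0.6, -0.2]
gripper_width: 0.0874
gripper_force: 0.0
```

```bash
python3 - <<'E'
from h import *
from plant import r
go(r,435.7,-377.1,100)
C={n:r.capture(n) for n in('top','scene')}
a=[]
for n,(u,v) in dict(top=(271,250),scene=(308,275)).items():
    pickle.dump(C[n],open(n+'3.pkl','wb'))
    a.append(cv2.resize(C[n]['image'][v-50:v+50,u-65:u+65],None,fx=3,fy=3,interpolation=2))
cv2.imwrite('pics/a3.png',np.hstack(a))
E
```

```text
t 7.45 tcp [517.5 -85.1 114.6] rot [-1.800e+02  1.000e-01 -1.666e+02] dp [ 147.  -265.3   14.5]
```

View pics/a3.png

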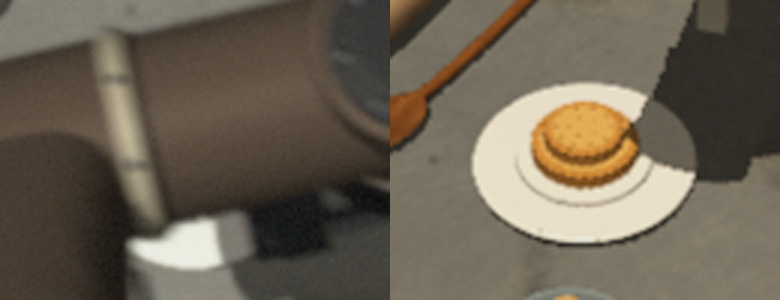

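The scene picture shows the middle biscuit lying flat on the large one, at about (585,130) in the crop. I'll check its centring from the top once the arm is clear.

Emit:
send_rows(
  steps=[
    {"dp": [28,-50,0],"roll": 0,"jaw": 100},
    {"dp": [56,-101,0],"roll": 0,"jaw": 100},
    {"dp": [84,-152,0],"roll": 0,"jaw": 100},
    {"dp": [112,-202,0],"roll": 0,"jaw": 100},
    {"dp": [138,-249,10],"roll": 0,"jaw": 100},
  ],
)

```text
time_s: 8.18
tcp_pos: [0.441, -0.3601, 0.105]
eef_rot: [-179.9, 0.1, -166.7]
contact_force: [1.2, 0.4, 0.8]
gripper_width: 0.0876
gripper_force: 0.0
```

Emit:
send_rows(
  steps=[
    {"dp": [9,-16,10],"roll": 0,"jaw": 100},
    {"dp": [9,-16,20],"roll": 0,"jaw": 100},
    {"dp": [9,-16,20],"roll": 0,"jaw": 100},
  ],
)

```text
time_s: 8.55
tcp_pos: [0.4353, -0.3748, 0.0831]
eef_rot: [179.9, -0.1, -166.7]
contact_force: [0.2, 0.9, 0.3]
gripper_width: 0.0874
gripper_force: 0.0
```

```bash
cat >> h.py <<'E'
def circ(c,img,c0,z,r0,r1,sgn=-1):
    from scipy.optimize import least_squares
    th=np.radians(np.arange(0,360,4));rr=np.arange(r0,r1,.4);P=[]
    for t in th:
        X=np.c_[c0[0]+rr*np.cos(t),c0[1]+rr*np.sin(t),0*rr+z]/1000
        u=pix(c,X).astype(np.float32);v=cv2.remap(img,u[:,0],u[:,1],1).ravel()
        P.append(X[np.argmax(sgn*np.gradient(v)),:2]*1000)
    P=np.array(P);return np.round(least_squares(lambda p:np.hypot(*(P-p[:2]).T)-p[2],[*c0,(r0+r1)/2],loss='soft_l1').x,1)
def sg(c):
    h=cv2.cvtColor(c['image'],cv2.COLOR_BGR2HSV);return [cv2.GaussianBlur(h[...,i],(0,0),.7).astype(np.float32) for i in(1,2)]
E
python3 - <<'E'
from h import *
from plant import r
go(r,435.7,-377.1,39)
C={n:r.capture(n) for n in('top','scene')}
a=[]
for n,(u,v) in dict(top=(271,250),scene=(308,275)).items():
    pickle.dump(C[n],open(n+'4.pkl','wb'))
    a.append(cv2.resize(C[n]['image'][v-50:v+50,u-65:u+65],None,fx=3,fy=3,interpolation=2))
cv2.imwrite('pics/a4.png',np.hstack(a))
for n,c in C.items():
    S,V=sg(c)
    print(n,'large',circ(c,S,(566,52.5),31,36,48),'mid',circ(c,V,(566,52.5),44,25,37),circ(c,S,(566,52.5),44,25,37,1))
E
```

```text
t 8.55 tcp [ 435.3 -374.8   83.1] rot [ 1.799e+02 -1.000e-01 -1.667e+02] dp [ 0.1 -2.4 44.1]
top large [565.4  52.2  41.1] mid [565.2  52.9  26.8] [565.3  51.9  25.9]
scene large [563.9  55.5  43.4] mid [564.9  55.5  27.9] [568.7  47.3  29.5]
```

View pics/a4.png

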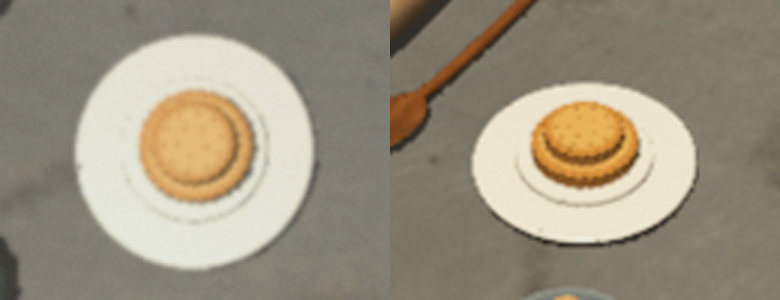

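The top crop shows the plate centred at (195,151), the large biscuit at (197,145) and the middle biscuit at about (197,142). Allowing for parallax, the middle biscuit is centred on the large one. Next is the small biscuit.

Emit:
send_rows(
  steps=[
    {"dp": [0,-2.4,20],"roll": 0,"jaw": 90},
    {"dp": [0,-2.4,36],"roll": 0,"jaw": 80},
    {"dp": [0,-2.4,42],"roll": 0,"jaw": 70},
    {"dp": [0,-2.4,44],"roll": 0,"jaw": 65},
    {"dp": [0,-2.4,44],"roll": 0,"jaw": 60},
  ],
  newtons=5,
)

```text
time_s: 9.28
tcp_pos: [0.4364, -0.3781, 0.0403]
eef_rot: [-180.0, 0.0, -166.7]
contact_force: [0.4, 0.1, 0.5]
gripper_width: 0.0539
gripper_force: 0.0
```

Emit:
send_rows(
  steps=[
    {"dp": [0,0,0],"roll": 0,"jaw": 45},
    {"dp": [0,0,0],"roll": 0,"jaw": 35},
    {"dp": [0,0,0],"roll": 0,"jaw": 33},
    {"dp": [0,0,0],"roll": 0,"jaw": 33},
    {"dp": [0,0,0],"roll": 0,"jaw": 33},
  ],
)

```text
time_s: 9.9
tcp_pos: [0.4363, -0.3783, 0.0403]
eef_rot: [-180.0, 0.0, -166.7]
contact_force: [-1.3, 0.1, 4.3]
gripper_width: 0.0418
gripper_force: 5.0
```

```bash
python3 - <<'E'
from h import *
from plant import r
go(r,435.7,-377.1,39);r.capture('top');go(r,435.7,-377.1,39);print(r.get_state()['contact_force'])
E
```

```text
t 9.9 tcp [ 436.3 -378.3   40.3] rot [-180.     0.  -166.7] dp [0.3 1.3 1.3]
t 9.95 tcp [ 436.3 -378.3   40.3] rot [-180.     0.  -166.7] dp [0.4 1.3 1.3]
[1.09275082 0.39558367 4.34945942]
```

Emit:
send_rows(
  steps=[
    {"dp": [0,0,-5],"roll": 0,"jaw": 33},
    {"dp": [0,0,-25],"roll": 0,"jaw": 33},
    {"dp": [-10,17,-50],"roll": 0,"jaw": 33},
    {"dp": [-32,55,-70],"roll": 0,"jaw": 33},
    {"dp": [-60,104,-70],"roll": 0,"jaw": 33},
  ],
)

```text
time_s: 10.58
tcp_pos: [0.4716, -0.2627, 0.1116]
eef_rot: [-179.9, 0.1, -166.8]
contact_force: [1.0, -1.0, -0.9]
gripper_width: 0.0414
gripper_force: 5.0
```

Emit:
send_rows(
  steps=[
    {"dp": [-30,52,0],"roll": 0,"jaw": 33},
    {"dp": [-60,104,0],"roll": 0,"jaw": 33},
    {"dp": [-90,156,0],"roll": 0,"jaw": 33},
    {"dp": [-120,208,0],"roll": 0,"jaw": 33},
    {"dp": [-145,251,0],"roll": 0,"jaw": 33},
  ],
)

```text
time_s: 11.2
tcp_pos: [0.5543, 0.0168, 0.1101]
eef_rot: [180.0, 0.0, -166.7]
contact_force: [0.8, -0.6, 0.2]
gripper_width: 0.0415
gripper_force: 5.0
```

Emit:
send_rows(
  steps=[
    {"dp": [-13,23,5],"roll": 0,"jaw": 33},
    {"dp": [-20,34,15],"roll": 0,"jaw": 33},
    {"dp": [-20,34,20],"roll": 0,"jaw": 33},
    {"dp": [-20,34,20],"roll": 0,"jaw": 33},
  ],
)

```text
time_s: 11.7
tcp_pos: [0.5649, 0.051, 0.0892]
eef_rot: [-180.0, -0.1, -166.8]
contact_force: [0.6, -0.1, 0.7]
gripper_width: 0.0416
gripper_force: 5.0
```

```bash
python3 - <<'E'
from h import *
from plant import r
go(r,565.6,52.5,63)
c=r.capture('scene');go(r,565.6,52.5,63)
p=r.get_state()['tcp_pos'];h=cv2.cvtColor(c['image'],cv2.COLOR_BGR2HSV);m=cv2.inRange(h,(8,110,40),(24,255,255))
t=np.radians(np.arange(0,360,2));z0=p[2]-.019
d=np.vstack([pix(c,np.c_[p[0]+.021*np.cos(t),p[1]+.021*np.sin(t),0*t+z]) for z in(z0,z0+.012)])
print('exp',d.min(0),d.max(0))
for v in range(int(d[:,1].min())-1,int(d[:,1].max())+3):
    x=np.where(m[v,285:335])[0]+285;print(v,x.min() if len(x) else '',x.max() if len(x) else '',end=' | ')
E
```

```text
t 11.7 tcp [564.9  51.   89.2] rot [-1.800e+02 -1.000e-01 -1.668e+02] dp [-1.1  1.3 26.2]
t 11.75 tcp [565.2  51.   89.7] rot [-1.800e+02 -1.000e-01 -1.668e+02] dp [-0.8  1.3 26.7]
exp [298.34364797 248.09207034] [316.93482492 264.5207082 ]
247   | 248 315 316 | 249 315 316 | 250 315 315 | 251   | 252 315 316 | 253 314 316 | 254 314 316 | 255 314 317 | 256 314 317 | 257 315 317 | 258 315 316 | 259 314 316 | 260 315 316 | 261 315 317 | 262 297 319 | 263 296 320 | 264 294 321 | 265 294 322 | 266 292 323 |
```

Emit:
send_rows(
  steps=[
    {"dp": [-0.8,1.3,10],"roll": 0,"jaw": 33},
    {"dp": [-0.8,1.3,20],"roll": 0,"jaw": 33},
    {"dp": [-0.8,1.3,24],"roll": 0,"jaw": 33},
    {"dp": [-0.8,1.3,25],"roll": 0,"jaw": 33},
    {"dp": [-0.8,1.3,25],"roll": 0,"jaw": 33},
  ],
)

```text
time_s: 12.38
tcp_pos: [0.5663, 0.0537, 0.065]
eef_rot: [-180.0, -0.0, -166.7]
contact_force: [-0.3, 0.2, -0.2]
gripper_width: 0.0417
gripper_force: 5.0
```

```bash
python3 - <<'E'
from h import *
from plant import r
r.capture('scene');go(r,565.6,52.5,62.8);print(r.get_state()['contact_force'])
E
```

```text
t 12.43 tcp [566.4  53.7  65.1] rot [ 180.     0.  -166.7] dp [ 1.  -1.   2.3]
[-0.26789466  0.22378282  0.23869259]
```

Emit:
send_rows(
  steps=[
    {"dp": [0.9,-1,0.6],"roll": 0,"jaw": 33},
    {"dp": [0.9,-1,1.2],"roll": 0,"jaw": 33},
    {"dp": [0.9,-1,1.7],"roll": 0,"jaw": 33},
    {"dp": [0.9,-1,2],"roll": 0,"jaw": 33},
  ],
)

```text
time_s: 12.92
tcp_pos: [0.5656, 0.0525, 0.063]
eef_rot: [-180.0, 0.0, -166.7]
contact_force: [-0.1, 0.6, 0.1]
gripper_width: 0.0419
gripper_force: 5.0
```

Emit:
send_rows(
  steps=[
    {"dp": [0,0,0.4],"roll": 0,"jaw": 33},
    {"dp": [0,0,0.8],"roll": 0,"jaw": 33},
    {"dp": [0,0,0.8],"roll": 0,"jaw": 33},
  ],
)

```text
time_s: 13.3
tcp_pos: [0.5657, 0.0525, 0.0626]
eef_rot: [-180.0, 0.0, -166.7]
contact_force: [-1.3, 0.1, 5.1]
gripper_width: 0.0417
gripper_force: 5.0
```

Emit:
send_rows(
  steps=[
    {"dp": [0,0,-0.5],"roll": 0,"jaw": 52},
    {"dp": [0,0,-0.5],"roll": 0,"jaw": 56},
    {"dp": [0,0,-0.5],"roll": 0,"jaw": 65},
    {"dp": [0,0,-0.5],"roll": 0,"jaw": 75},
    {"dp": [0,0,-6],"roll": 0,"jaw": 80},
  ],
)

```text
time_s: 13.92
tcp_pos: [0.5652, 0.0523, 0.068]
eef_rot: [-180.0, -0.1, -166.7]
contact_force: [0.5, 0.3, -0.4]
gripper_width: 0.0682
gripper_force: 0.0
```

Emit:
send_rows(
  steps=[
    {"dp": [0,0,-30],"roll": 0,"jaw": 80},
    {"dp": [0,0,-70],"roll": 0,"jaw": 80},
    {"dp": [8,34,-80],"roll": 0,"jaw": 80},
    {"dp": [20,86,-80],"roll": 0,"jaw": 80},
    {"dp": [32,138,-80],"roll": 0,"jaw": 80},
  ],
)

```text
time_s: 14.55
tcp_pos: [0.5022, 0.1805, 0.149]
eef_rot: [180.0, 0.1, -166.8]
contact_force: [1.7, 0.3, 0.9]
gripper_width: 0.0703
gripper_force: 0.0
```

Emit:
send_rows(
  steps=[
    {"dp": [12,50,0],"roll": 0,"jaw": 80},
    {"dp": [20,82,0],"roll": 0,"jaw": 80},
    {"dp": [20,85,0],"roll": 0,"jaw": 80},
    {"dp": [20,85,0],"roll": 0,"jaw": 80},
  ],
)

```text
time_s: 15.05
tcp_pos: [0.4637, 0.2576, 0.1484]
eef_rot: [180.0, 0.0, -166.7]
contact_force: [0.0, 0.5, -0.3]
gripper_width: 0.0703
gripper_force: 0.0
```

```bash
python3 - <<'E'
from h import *
from plant import r
C={n:r.capture(n) for n in('top','scene')}
go(r,463.8,257.3,95)
a=[]
for n,(u,v) in dict(top=(271,250),scene=(305,290)).items():
    pickle.dump(C[n],open(n+'5.pkl','wb'))
    a.append(cv2.resize(C[n]['image'][v-50:v+50,u-65:u+65],None,fx=3,fy=3,interpolation=2))
u,v=185,280
T=pickle.load(open('top0.pkl','rb'))
a2=[cv2.resize(T['image'][v-50:v+50,u-65:u+65],None,fx=3,fy=3,interpolation=2),cv2.resize(pickle.load(open('scene0.pkl','rb'))['image'][295:395,240:370],None,fx=3,fy=3,interpolation=2)]
cv2.imwrite('pics/a5.png',np.vstack([np.hstack(a),np.hstack(a2)]))
E
```

```text
t 15.15 tcp [464.  256.8 148.2] rot [-180.    -0.  -166.8] dp [ 0.1  0.5 53.2]
```

View pics/a5.png

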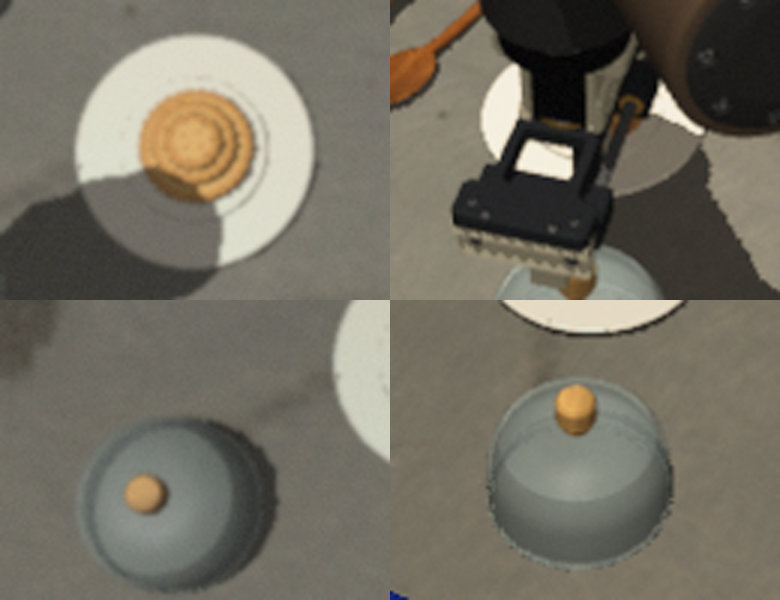

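The top crop shows the small biscuit centred at about (195,140), with even steps round it. The knob is at about (146,494) in the lower crop. I'll descend to it.

Emit:
send_rows(
  steps=[
    {"dp": [0.1,0.5,20],"roll": 0,"jaw": 80},
    {"dp": [0.1,0.5,40],"roll": 0,"jaw": 75},
    {"dp": [0.1,0.5,53],"roll": 0,"jaw": 65},
    {"dp": [0.1,0.5,57],"roll": 0,"jaw": 60},
    {"dp": [0.1,0.5,57],"roll": 0,"jaw": 50},
  ],
  newtons=12,
)

```text
time_s: 15.78
tcp_pos: [0.4638, 0.2579, 0.0913]
eef_rot: [-180.0, 0.0, -166.7]
contact_force: [0.5, -0.3, -0.2]
gripper_width: 0.0478
gripper_force: 0.0
```

Emit:
send_rows(
  steps=[
    {"dp": [0,0,0],"roll": 0,"jaw": 40},
    {"dp": [0,0,0],"roll": 0,"jaw": 32},
    {"dp": [0,0,0],"roll": 0,"jaw": 25},
    {"dp": [0,0,0],"roll": 0,"jaw": 20},
    {"dp": [0,0,0],"roll": 0,"jaw": 15},
  ],
)

```text
time_s: 16.4
tcp_pos: [0.4636, 0.2579, 0.0916]
eef_rot: [-180.0, 0.0, -166.7]
contact_force: [-1.1, -3.1, 5.3]
gripper_width: 0.0258
gripper_force: 12.0
```

Emit:
send_rows(
  steps=[
    {"dp": [0,0,0],"roll": 0,"jaw": 10},
    {"dp": [0,0,0],"roll": 0,"jaw": 10},
  ],
  newtons=35,
)

```text
time_s: 16.65
tcp_pos: [0.4636, 0.2579, 0.0916]
eef_rot: [-180.0, 0.0, -166.7]
contact_force: [-1.3, -2.0, 6.0]
gripper_width: 0.0252
gripper_force: 35.0
```

Emit:
send_rows(
  steps=[
    {"dp": [0,0,-2],"roll": 0,"jaw": 10},
    {"dp": [0,0,-10],"roll": 0,"jaw": 10},
    {"dp": [0,0,-25],"roll": 0,"jaw": 10},
    {"dp": [0,0,-40],"roll": 0,"jaw": 10},
    {"dp": [0,0,-50],"roll": 0,"jaw": 10},
  ],
)

```text
time_s: 17.27
tcp_pos: [0.4639, 0.2584, 0.1428]
eef_rot: [179.9, 0.1, -166.7]
contact_force: [0.7, 1.1, -3.6]
gripper_width: 0.0251
gripper_force: 35.0
```

Emit:
send_rows(
  steps=[
    {"dp": [0,0,-15],"roll": 0,"jaw": 10},
    {"dp": [0,0,-30],"roll": 0,"jaw": 10},
    {"dp": [0,0,-38],"roll": 0,"jaw": 10},
    {"dp": [0,0,-40],"roll": 0,"jaw": 10},
    {"dp": [0,0,-40],"roll": 0,"jaw": 10},
  ],
)

```text
time_s: 17.9
tcp_pos: [0.4633, 0.2579, 0.1809]
eef_rot: [-180.0, -0.0, -166.7]
contact_force: [-0.4, -0.1, -3.5]
gripper_width: 0.0253
gripper_force: 35.0
```

```bash
python3 - <<'E'
from h import *
from plant import r
c=r.capture('scene');go(r,565.7,55,182);s=r.get_state();print(s['contact_force'],s['moment'])
pickle.dump(c,open('scene6.pkl','wb'))
p=s['tcp_pos'];q=pix(c,[p,p-[0,0,.0916]]);print(q)
cv2.imwrite('pics/a6.png',cv2.resize(c['image'][200:400,200:440],None,fx=3,fy=3,interpolation=2))
E
```

```text
t 17.95 tcp [463.3 257.8 180.7] rot [-180.    -0.  -166.7] dp [ -53.1 -220.9   -1.3]
[ 0.60456197  0.21272253 -3.84135661] [0.00570493 0.00228656 0.01542959]
[[299.91574316 299.77692502]
 [301.13086121 331.97078706]]
```

View pics/a6.png

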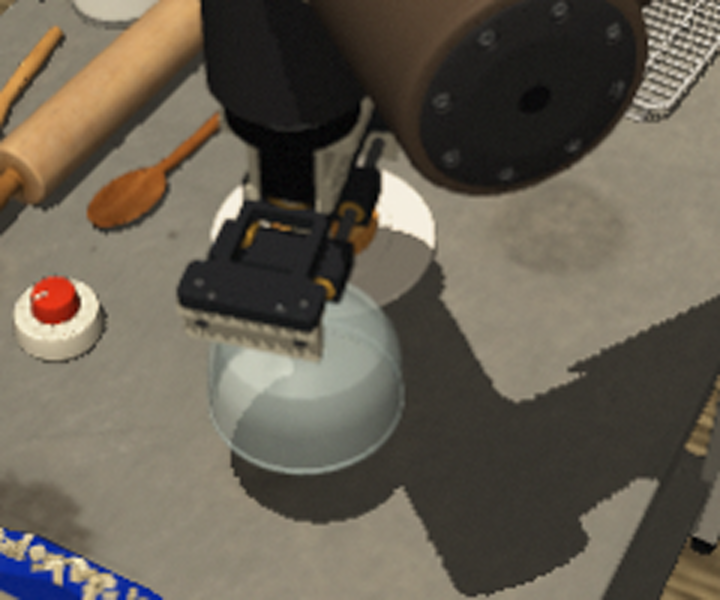

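The picture shows the dome lifted and hanging level, its outline spanning x 208–403 and its lower rim at row 473 in the crop.

Emit:
send_rows(
  steps=[
    {"dp": [-4,-15,0],"roll": 0,"jaw": 10},
    {"dp": [-11,-45,0],"roll": 0,"jaw": 10},
    {"dp": [-20,-84,0],"roll": 0,"jaw": 10},
    {"dp": [-30,-124,0],"roll": 0,"jaw": 10},
    {"dp": [-39,-162,0],"roll": 0,"jaw": 10},
  ],
)

```text
time_s: 18.58
tcp_pos: [0.5391, 0.1073, 0.1807]
eef_rot: [-180.0, -0.0, -166.7]
contact_force: [0.5, 0.4, -2.9]
gripper_width: 0.0255
gripper_force: 35.0
```

Emit:
send_rows(
  steps=[
    {"dp": [-7,-31,0],"roll": 0,"jaw": 10},
    {"dp": [-12,-50,0],"roll": 0,"jaw": 10},
    {"dp": [-14,-58,0],"roll": 0,"jaw": 10},
    {"dp": [-14,-59,0],"roll": 0,"jaw": 10},
    {"dp": [-14,-59,0],"roll": 0,"jaw": 10},
  ],
)

```text
time_s: 19.2
tcp_pos: [0.5656, 0.0556, 0.1811]
eef_rot: [180.0, -0.0, -166.7]
contact_force: [-0.3, 1.3, -4.3]
gripper_width: 0.0255
gripper_force: 35.0
```

```bash
python3 - <<'E'
from h import *
from plant import r
t=np.radians(np.arange(0,360,2))
def ex(c,p):
    f=lambda R,z:pix(c,np.c_[p[0]+R*np.cos(t),p[1]+R*np.sin(t),0*t+z]);z=p[2]-.0916
    d=f(.0635,z);print('rim exp',d.min(0),d.max(0), 'wall',f(.062,z+.03)[:,0].min(),f(.062,z+.03)[:,0].max())
ex(pickle.load(open('scene6.pkl','rb')),np.array([.4633,.2578,.1807]))
c=r.capture('scene');go(r,565.7,55,125);s=r.get_state();print(s['contact_force'],s['moment']);pickle.dump(c,open('scene7.pkl','wb'))
ex(c,s['tcp_pos'])
cv2.imwrite('pics/a7.png',cv2.resize(c['image'][160:310,210:410],None,fx=4,fy=4,interpolation=2))
E
```

```text
rim exp [268.3307703  307.51102111] [333.86917825 358.60091718] wall 268.09013079116596 333.3416111742566
t 19.25 tcp [565.6  55.7 181.2] rot [ 180.     0.  -166.7] dp [ 0.1 -0.7 56.2]
[-0.24182037  0.06077561 -3.32855803] [ 0.04885932  0.02015856 -0.01657195]
rim exp [278.11782096 234.89018805] [334.62955286 272.9656127 ] wall 278.0979639362538 334.1802522587875
```

View pics/a7.png

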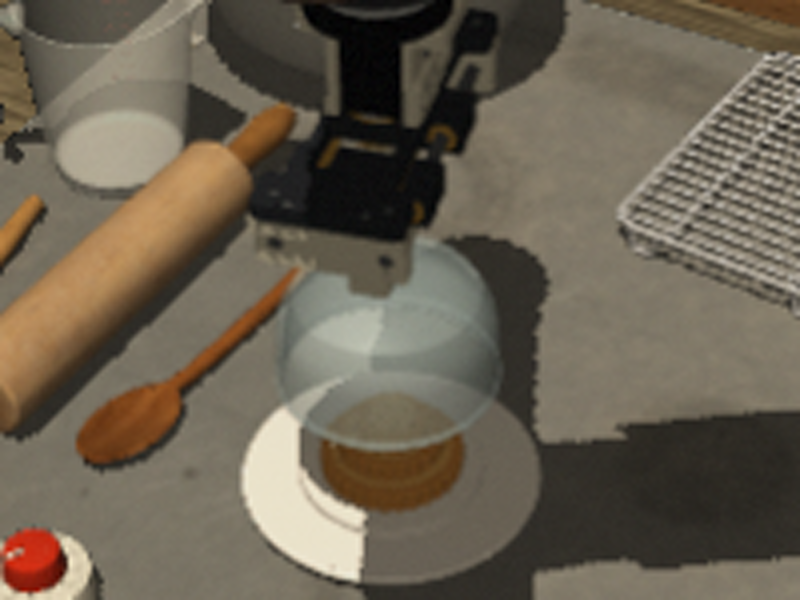

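The picture shows the dome centred above the tower, its outline spanning x 277–502 in the crop. That is about 1 px right of expectation, so I'll shift it slightly and lower it.

Emit:
send_rows(
  steps=[
    {"dp": [-0.8,-0.8,10],"roll": 0,"jaw": 10},
    {"dp": [-0.8,-0.8,25],"roll": 0,"jaw": 10},
    {"dp": [-0.8,-0.8,42],"roll": 0,"jaw": 10},
    {"dp": [-0.8,-0.8,56],"roll": 0,"jaw": 10},
    {"dp": [-0.8,-0.8,63],"roll": 0,"jaw": 10},
  ],
)

```text
time_s: 19.88
tcp_pos: [0.5662, 0.0544, 0.1167]
eef_rot: [-180.0, -0.1, -166.7]
contact_force: [-0.2, 0.6, -3.2]
gripper_width: 0.0258
gripper_force: 35.0
```

Emit:
send_rows(
  steps=[
    {"dp": [0,0,2],"roll": 0,"jaw": 10},
    {"dp": [0,0,4],"roll": 0,"jaw": 10},
    {"dp": [0,0,5],"roll": 0,"jaw": 10},
    {"dp": [0,0,5],"roll": 0,"jaw": 10},
  ],
)

```text
time_s: 20.38
tcp_pos: [0.567, 0.0545, 0.1134]
eef_rot: [180.0, 0.0, -166.7]
contact_force: [0.0, -0.1, -2.8]
gripper_width: 0.0255
gripper_force: 35.0
```

```bash
python3 - <<'E'
from h import *
from plant import r
c=r.capture('scene');go(r,566.5,55,103.6);s=r.get_state();print(s['contact_force'],s['moment'])
t=np.radians(np.arange(0,360,2));z=s['tcp_pos'][2]-.0916
for x,y,R,zz in((.5665,.055,.0635,z),(.566,.0545,.0535,.017),(.566,.0545,.088,.012)):
    d=pix(c,np.c_[x+R*np.cos(t),y+R*np.sin(t),0*t+zz]);print(d.min(0),d.max(0))
cv2.imwrite('pics/a8.png',cv2.resize(c['image'][210:330,235:385],None,fx=5,fy=5,interpolation=2))
E
```

```text
t 20.43 tcp [567.   54.5 113.5] rot [ 180.     0.  -166.7] dp [0.3 0.6 9.9]
[-9.46958256e-04  3.27506460e-01 -3.08794677e+00] [ 0.06109019 -0.02107398  0.01700578]
[279.47998495 255.93465021] [333.95418846 294.21759291]
[284.16303728 260.16719475] [329.93032295 292.41224553]
[269.51323592 252.09884185] [344.63970993 305.23340018]
```

View pics/a8.png

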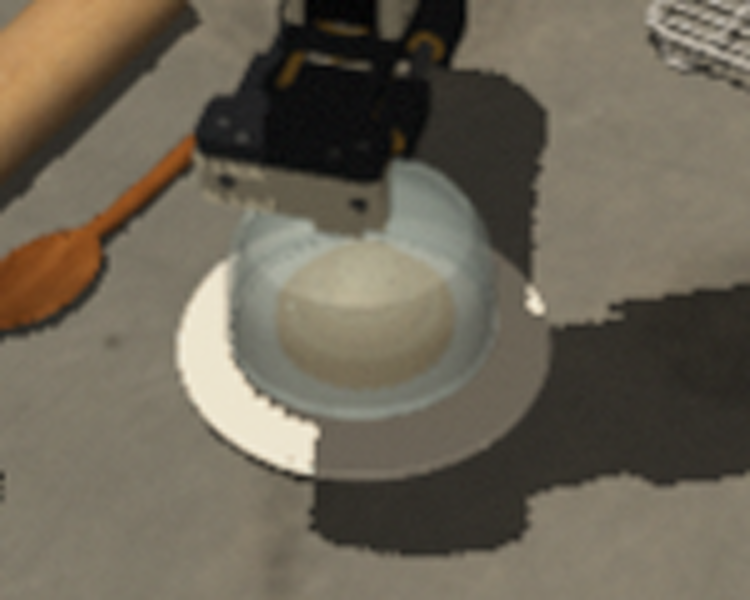

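The dome rim spans x 228–495 and the plate 178–549 in the crop. They are concentric to about 1 px, so I continue down with force checks.

Emit:
send_rows(
  steps=[
    {"dp": [0.3,0.8,1.5],"roll": 0,"jaw": 10},
    {"dp": [0.3,0.8,3],"roll": 0,"jaw": 10},
    {"dp": [0.3,0.8,4.5],"roll": 0,"jaw": 10},
    {"dp": [0.3,0.8,5.5],"roll": 0,"jaw": 10},
    {"dp": [0.3,0.8,5.5],"roll": 0,"jaw": 10},
  ],
)

```text
time_s: 21.05
tcp_pos: [0.5663, 0.0552, 0.1075]
eef_rot: [-180.0, -0.0, -166.7]
contact_force: [-0.6, -0.2, -3.0]
gripper_width: 0.0253
gripper_force: 35.0
```

Emit:
send_rows(
  steps=[
    {"dp": [0,0,1],"roll": 0,"jaw": 10},
    {"dp": [0,0,2],"roll": 0,"jaw": 10},
    {"dp": [0,0,2.5],"roll": 0,"jaw": 10},
    {"dp": [0,0,2.5],"roll": 0,"jaw": 10},
  ],
)

```text
time_s: 21.55
tcp_pos: [0.5663, 0.0552, 0.1051]
eef_rot: [-180.0, -0.0, -166.7]
contact_force: [0.8, -0.3, -3.5]
gripper_width: 0.0256
gripper_force: 35.0
```

Emit:
send_rows(
  steps=[
    {"dp": [0,0,0.5],"roll": 0,"jaw": 10},
    {"dp": [0,0,1],"roll": 0,"jaw": 10},
    {"dp": [0,0,1.3],"roll": 0,"jaw": 10},
    {"dp": [0,0,1.3],"roll": 0,"jaw": 10},
  ],
)

```text
time_s: 22.05
tcp_pos: [0.5663, 0.0552, 0.1038]
eef_rot: [-180.0, -0.0, -166.7]
contact_force: [0.2, -0.8, -3.0]
gripper_width: 0.0252
gripper_force: 35.0
```

Emit:
send_rows(
  steps=[
    {"dp": [0,0,0.4],"roll": 0,"jaw": 10},
    {"dp": [0,0,0.6],"roll": 0,"jaw": 10},
    {"dp": [0,0,0.6],"roll": 0,"jaw": 10},
  ],
)

```text
time_s: 22.42
tcp_pos: [0.5664, 0.0553, 0.1036]
eef_rot: [-180.0, 0.0, -166.7]
contact_force: [-2.1, 1.7, 2.6]
gripper_width: 0.0255
gripper_force: 35.0
```

Contact came at the expected height. I'll ease the grip and open slowly.

Emit:
send_rows(
  steps=[
    {"dp": [0,0,0],"roll": 0,"jaw": 10},
    {"dp": [0,0,0],"roll": 0,"jaw": 10},
    {"dp": [0,0,0],"roll": 0,"jaw": 32},
    {"dp": [0,0,0],"roll": 0,"jaw": 38},
    {"dp": [0,0,0],"roll": 0,"jaw": 50},
  ],
  newtons=4,
)

```text
time_s: 23.05
tcp_pos: [0.5664, 0.0552, 0.1031]
eef_rot: [-180.0, -0.0, -166.7]
contact_force: [-0.2, 0.5, -0.3]
gripper_width: 0.0383
gripper_force: 0.0
```

Emit:
send_rows(
  steps=[
    {"dp": [0,0,0],"roll": 0,"jaw": 65},
    {"dp": [0,0,0],"roll": 0,"jaw": 75},
    {"dp": [0,0,-10],"roll": 0,"jaw": 80},
    {"dp": [0,0,-40],"roll": 0,"jaw": 80},
    {"dp": [0,0,-80],"roll": 0,"jaw": 80},
  ],
)

```text
time_s: 23.68
tcp_pos: [0.5659, 0.055, 0.1841]
eef_rot: [-180.0, -0.1, -166.7]
contact_force: [0.5, -0.2, -0.3]
gripper_width: 0.0697
gripper_force: 0.0
```

Emit:
send_rows(
  steps=[
    {"dp": [12,-40,-10],"roll": 0,"jaw": 80},
    {"dp": [24,-90,-10],"roll": 0,"jaw": 80},
    {"dp": [36,-140,-10],"roll": 0,"jaw": 80},
    {"dp": [48,-190,-10],"roll": 0,"jaw": 80},
    {"dp": [60,-230,-10],"roll": 0,"jaw": 80},
  ],
)

```text
time_s: 24.3
tcp_pos: [0.5607, -0.1844, 0.1942]
eef_rot: [-180.0, 0.0, -166.7]
contact_force: [-0.1, -0.2, 0.8]
gripper_width: 0.0701
gripper_force: 0.0
```

```bash
python3 - <<'E'
from h import *
from plant import r
a=[]
for n,(u,v) in dict(top=(260,235),scene=(285,275)).items():
    c=r.capture(n);a.append(cv2.resize(c['image'][v-75:v+75,u-95:u+95],None,fx=4,fy=4,interpolation=2)[:,:760]); pickle.dump(c,open(n+'9.pkl','wb'))
    t=np.radians(np.arange(0,360,2))
    for R,z in((.0635,.012),(.0135,.100),(.088,.012)):
        d=pix(c,np.c_[.566+R*np.cos(t),.055+R*np.sin(t),0*t+z]);print(n,(np.r_[d.min(0),d.max(0)]-[u-95,v-75,u-95,v-75])*2)
im=cv2.resize(np.hstack(a),None,fx=.5,fy=.5,interpolation=3);cv2.imwrite('pics/a9.png',im)
go(r,0,0,0)
E
```

```text
top [152.93125288 122.6661166  268.20059807 235.99351525]
top [191.65401245 151.03924597 217.90591177 176.77581478]
top [130.60632245 101.30016757 290.37552864 258.38214096]
scene [179.74863803 117.97343225 288.15059395 194.60787961]
scene [220.57760417  90.99513802 244.7173945  107.12255298]
scene [158.79754101 104.43741613 309.08899924 210.76097979]
t 24.4 tcp [ 560.3 -185.8  193.8] rot [-180.     0.  -166.9] dp [503.7 307.9 193.7]
```

View pics/a9.png

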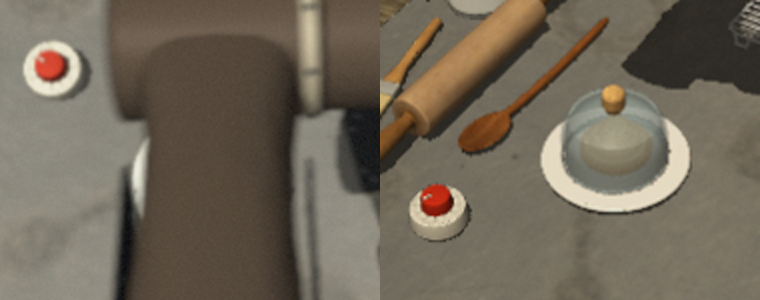

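The scene crop shows the dome level and fully down on the plate, its rim spanning x 562–668 and the knob at (613,98), with the timer and spoon untouched. I hand the job in.

```bash
python3 -c "
from plant import r
print(r.close_job())"
```

```text
the job is handed in; nothing more can be done
None
```

The tower is stacked and centred and the dome is level and fully down over it; I handed the job in at about 24 s, with no verdict returned, and viewed 11 pictures, one over your limit of 10.

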